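# Line up the citrus press cover plate with a drift pin and fit its bolt

## Task

The cover plate on the citrus press foot has swung out of line about its first bolt. Drive the red-handled drift pin down through the plate's end hole to bring the holes into line, until its flange is hard down, press it home with about 20 N for a second, and leave it in; then fit the black-knobbed bolt fully home in the other hole. Work gently, never forcing a part with more than 30 N, do not push or lean on the foot or plate with the gripper itself, and leave the other things where they are.

Things in the scene. Friction and masses are not known exactly. Their poses are not given: they have to be found in the camera images.
- press_foot: Foot of a citrus press, fixed to the worktop: green casting 120 (x) x 210 (y) x 40 mm high, origin at the centre of its underside, z up, long side along y. On it lies a steel cover plate 6 mm thick, its top 46 mm above the origin. All holes are 17 mm in diameter and go through plate and casting. A round socket 18 mm high and 38 mm wide stands on the plate at x 18, y -33 mm.
- pivot (a point): Middle of the hexagon bolt head (9 mm high) about which the cover plate can swing, level, at the height of the plate's top face; x 0, y -75 mm in the foot's frame. The plate starts swung counter-clockwise seen from above by an unmeasured 0.034 to 0.050 rad and turns stiffly: about 5 N sideways at its end hole moves it; it stays where it is left.
- pin_hole (a point): Centre of the casting's end hole (for the drift pin), at the height of the cover plate's top face; x 0, y +75, z 46 mm from the foot's origin. Does not move with the plate, whose own end hole starts 5 to 7.5 mm towards the foot's -x from here.
- bolt_hole (a point): Centre of the casting's other hole (for the bolt), at the height of the plate's top face; x -32, y +20, z 46 mm from the foot's origin. Does not move with the plate, whose own hole starts 3 to 5 mm off, so that the bolt does not pass until the plate is in line.
- pin_rack: Fixed wooden holder 55 (x) x 150 (y) x 46 mm high, origin at the centre of its underside; two 19 mm holes at y +45 and -45 mm in which the drift pin and the bolt stand, either one in either hole, their flanges on its top.
- drift_pin: Drift pin, 120 g, origin at the middle of its point, z up along the pin to its handle. Cone from 4 mm diameter at the point to 16.2 mm at z 30 mm, straight to z 40 mm, flange 24 mm in diameter from z 40 to 45 mm, red round handle 18 mm in diameter from z 45 to 88 mm. Fully home, its flange lies on the cover plate, so its origin is 6 mm above the foot's origin height.
- knob_bolt: Bolt with a plain shank, no turning needed, 100 g, origin at the middle of its foot, z up to its knob. Shank 16 mm in diameter with a 2 mm chamfer, 30 mm long, flange 24 mm in diameter from z 30 to 35 mm, black round knob 22 mm in diameter from z 35 to 75 mm. Fully home, its flange lies on the plate, so its origin is 16 mm above the foot's origin height.
- mug: Striped mug with handle, 90 mm high, a bystander; origin at its underside.
- salt_shaker: Salt shaker, 44 mm wide, 90 mm high, a bystander; origin at its underside.
- peeler: White peeler, 170 mm long, lying, a bystander; origin at its underside.
- lemon: Lemon, 78 mm long, a bystander.
- lime: Lime, 55 mm long, a bystander.

How it is judged:
By the outcome, as a careful person would: the job done as asked, in the order asked, and still so for the second after the job is handed in, with the robot touching nothing.
It also fails if it takes over 72 s, if anything falls off the work surface, if the arm or the gripper's body presses on something with over 40 N, if the wrist force passes 120 N, or if a joint passes its speed limit or range.

## Robot

A 6-joint arm with a two-finger parallel gripper is mounted at the origin on a cart in front of the work surface, level with it; the furniture and walls round the work are solid. World frame = base frame: x ahead of the robot, y to its left, z up, the work surface at z = 0. Lengths are in m, angles in rad, forces in N, time in s.
With the tool pointing down it reaches from about 0.35 to 0.975 m from the base axis. Payload 4.9 kg.
Tool frame: the origin (TCP) lies at the very end of the fingers, on their centre line; the grasp point (between the pads) lies 19 mm behind it (ctrl.grasp_offset is the distance from the TCP to the grasp point, in m); z points along the fingers, y is the line along which they close (so a half turn about z gives the same grasp; the last joint's range is limited). The gripper opens to 85 mm and grips with 20 to 120 N. Pads are 22 mm wide; open, the fingers measure 114 mm over their backs; the gripper's body (76 mm by 85 mm) begins 54 mm behind the grasp point. The pads swing forward as they close: fully open they stand 13 mm farther back than shut.
Start: joints at [1.128, 0.053, 1.613, -0, 1.476, -0.119], TCP at [0.199, 0.593, 0.231] pointing down, gripper open.
Joint ranges: [-3.01, 3.01], [-1.01, 2.22], [0.06, 2.58], [-1.02, 4.17], [0.09, 2.62], [-3.14, 3.14]. Speed limits (rad/s): [2.57, 2.57, 3.14, 3.14, 3.14, 3.14].

## Interface

Orientations are given as a rotation vector (axis times angle).
In Python, from station import ctrl, optics gives the robot as it stands.
- The arm moves only by the shell command python3 -m handwheel 'ROWS' [OPENING] [FORCE]. ROWS is JSON, a list of rows, each an object of numbers: "tx", "ty", "tz": the shift along the tool's x, y, z in mm; "roll": the turn about the tool's z in rad. A call has 1 to 12 rows; each row shifts and turns the commanded pose from where the row before left it, along the tool's axes as they then stand; what a row does not reach is not made up. A row lasts 1/12 s, in which the tool goes at most 41.7 mm and 7.16 degrees, less where a joint would pass 70% of its speed; a pose out of reach is approached as far as the arm can. A call with a gripper value outside its range is refused whole. OPENING is the finger opening in mm, from 0 to 85.4, set as the call begins (- or left out, the last holds). The fingers move at their own pace and stop on an object; FORCE is the grip in N (left out, the last holds). Time passes only in rows, so rows that do not move let the fingers close. It gives the time, the measured TCP pose, the force, the opening and the grip force at its end, in the units of the state.
- ctrl.get_obs(): the state, without advancing time (a new reading comes with each control period).
- optics.get_image(name): name is "scene" or "top" or "wrist"; returns (picture, depth): 384x512x3 uint8, red, green, blue; 384x512 float32, m along the optical axis (not along the pixel's ray), 0 where there is no reading.
- optics.camera_params(name): a dict with "mtx" (3x3 intrinsics, pixels), "k1" (the pictures are not rectified: a ray, as slopes to the right and down, at radius r is drawn at 1 + k1 r^2 times it, then the intrinsics apply), "extrinsics" (4x4, takes a point from camera to world coordinates); the wrist camera has in their place "tool_from_camera" (4x4, takes a point from camera to tool coordinates, whose origin is the TCP and whose axes are the flange's). Camera axes: x right, y down, z forward; pixel columns grow to the right and rows downward; lengths in m; the calibration is good to about 2 mm. A picture is of the moment at which its call begins: read the wrist's pose just before it. camera_params takes no time and is no camera call.
- ctrl.finish_job(): hands the job in; it is judged then, once.
The state is a dict: "t": time; "q": joint angles; "dq": joint speeds; "effort": joint torques, N m; "tool_pos": TCP position; "tool_rot": TCP orientation; "contact_force": force on the tool from outside, world axes, zero at the start; "wrist_torque": the same for the moment, N m; "opening": finger opening in m; "grip_force": force on a finger pad.
Only numpy, scipy, OpenCV 4.12 (cv2) and the standard library are available. Lean on these libraries where they do the work, as an engineer would, in place of code of your own. Each camera call takes 0.05 s, during which the arm holds its last target. There are 200 camera calls.

## Working session

There is one attempt and no reset: what is moved stays moved. The work goes in short steps, Python scripts to look and compute and a shell command to move; the robot and the scene stay as the last step left them, time stands still between calls to the robot, and variables do not carry over. Pictures are saved under pics/ and viewed, at most 11 in all, crops included, and the job is handed in when it is done.

```bash
ls; mkdir -p pics; cat > h.py <<'E'
import numpy as np, cv2
from station import ctrl, optics
from scipy.spatial.transform import Rotation as R
def ext(n,obs=None):
    p=optics.camera_params(n)
    if n!='wrist': return p,np.array(p['extrinsics'])
    T=np.eye(4);T[:3,:3]=R.from_rotvec(obs['tool_rot']).as_matrix();T[:3,3]=obs['tool_pos']
    return p,T@np.array(p['tool_from_camera'])
def slopes(p,uv):
    uv=np.asarray(uv,float).reshape(-1,1,2)
    return cv2.undistortPoints(uv,np.array(p['mtx']),np.array([p['k1'],0,0,0.])).reshape(-1,2)
def onplane(p,T,uv,z):
    s=slopes(p,uv);d=np.c_[s,np.ones(len(s))]@T[:3,:3].T
    return T[:3,3]+d*((z-T[2,3])/d[:,2])[:,None]
def cloud(p,T,D):
    v,u=np.mgrid[:D.shape[0],:D.shape[1]]
    s=slopes(p,np.c_[u.ravel(),v.ravel()]); P=np.c_[s,np.ones(len(s))]*D.reshape(-1,1)
    return (P@T[:3,:3].T+T[:3,3]).reshape(*D.shape,3)
E
python3 - <<'E'
from h import *
o=ctrl.get_obs();print({k:np.round(v,3) for k,v in o.items()})
for n in('top','scene'):
    im,D=optics.get_image(n);cv2.imwrite(f'pics/{n}0.png',im[...,::-1]);np.savez(f'{n}0.npz',im=im,D=D)
    p,T=ext(n);print(n,p['k1'],np.round(T,3).tolist(),np.round(p['mtx'],1).tolist())
print(optics.camera_params('wrist'))
E
```

```text
pics
{'t': np.float64(0.0), 'q': array([ 1.128,  0.053,  1.614, -0.   ,  1.476, -0.119]), 'dq': array([ 0.   , -0.004,  0.001,  0.001,  0.001, -0.   ]), 'effort': array([-2.0000e-03, -3.9370e+01, -3.7016e+01, -0.0000e+00,  7.0000e-03,
        0.0000e+00]), 'tool_pos': array([0.199, 0.592, 0.23 ]), 'tool_rot': array([-5.06e-01, -3.10e+00,  3.00e-03]), 'contact_force': array([-0.317,  0.614, -0.303]), 'wrist_torque': array([ 0.021, -0.029, -0.012]), 'grip_force': np.float64(0.0), 'opening': np.float64(0.085)}
top -0.016124247316457646 [[0.024, -0.998, 0.063, 0.509], [-1.0, -0.025, -0.008, 0.126], [0.009, -0.062, -0.998, 1.277], [0.0, 0.0, 0.0, 1.0]] [[420.8, 0.0, 261.2], [0.0, 420.8, 192.7], [0.0, 0.0, 1.0]]
scene -0.08389634009919675 [[0.581, -0.334, 0.742, -0.147], [-0.814, -0.263, 0.518, -0.381], [0.022, -0.905, -0.425, 0.472], [0.0, 0.0, 0.0, 1.0]] [[347.4, 0.0, 250.3], [0.0, 347.4, 198.5], [0.0, 0.0, 1.0]]
{'mtx': array([[266.11985596,   0.        , 255.48117737],
       [  0.        , 266.11985596, 193.44850715],
       [  0.        ,   0.        ,   1.        ]]), 'k1': -0.013128263926231714, 'tool_from_camera': array([[-1.18330755e-03, -9.49345346e-01, -3.14232419e-01,
         8.07089880e-02],
       [ 9.99998894e-01, -8.40184266e-04, -1.22737564e-03,
         4.29432025e-05],
       [ 9.01190218e-04, -3.14233524e-01,  9.49345290e-01,
        -1.41900679e-01],
       [ 0.00000000e+00,  0.00000000e+00,  0.00000000e+00,
         1.00000000e+00]])}
```

View pics/top0.png

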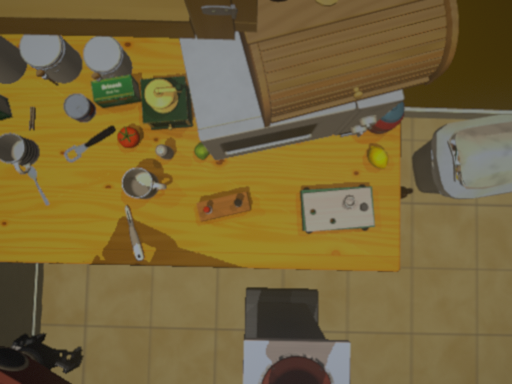

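View pics/scene0.png

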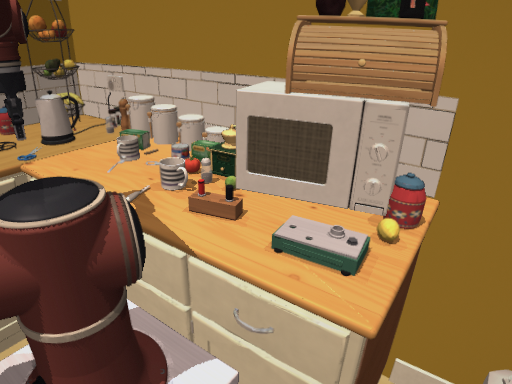

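The top view shows the rack at about (224,205), with the red pin at (208,208) and the black knob at (238,202). The foot is centred at about (337,208), with its boss at (349,202) and the lemon at (377,156). Next I'll measure these roughly.

```bash
python3 - <<'E'
from h import *
f=np.load('top0.npz');im,D=f['im'],f['D'];p,T=ext('top');P=cloud(p,T,D)
hsv=cv2.cvtColor(im,cv2.COLOR_RGB2HSV)
H=P[...,2];X=P[...,0];Y=P[...,1]
def blob(m,name,z=None):
    n,l,s,c=cv2.connectedComponentsWithStats(m.astype(np.uint8))
    for i in range(1,n):
        if s[i,4]>8:
            k=l==i;print(name,s[i,4],np.round(c[i],1),'med',np.round(np.median(P[k],0),3),'rect',cv2.minAreaRect(P[k][:,:2].astype(np.float32)))
roi=np.zeros(H.shape,bool);roi[170:245,185:390]=1
blob(roi&(H>.03)&(H<.056),'slab')
blob(roi&(H>.07),'tall')
blob(roi&(hsv[...,0]<8)&(hsv[...,1]>150)&(H>.06),'red')
E
python3 -c "
import cv2;a=cv2.imread('pics/top0.png')[165:250,185:395];cv2.imwrite('pics/crop0.png',cv2.resize(a,None,fx=3.8,fy=3.8,interpolation=cv2.INTER_CUBIC))"
```

```text
slab 2794 [337.2 208.3] med [ 0.545 -0.105  0.046] rect ((0.5470170974731445, -0.11051619052886963), (0.12297532707452774, 0.2121206521987915), 4.68862247467041)
slab 880 [223.1 205.9] med [0.545 0.228 0.046] rect ((0.545501708984375, 0.22697210311889648), (0.055043287575244904, 0.14994102716445923), 14.359238624572754)
slab 52 [350.1 201.5] med [ 0.566 -0.144  0.05 ] rect ((0.5668770670890808, -0.14414262771606445), (0.020489683374762535, 0.020375622436404228), 2.028005599975586)
tall 48 [237.5 201.7] med [0.556 0.183 0.091] rect ((0.5571059584617615, 0.1832326054573059), (0.01992916315793991, 0.019905708730220795), 46.19852828979492)
tall 39 [206.6 208.9] med [0.534 0.269 0.094] rect ((0.534056544303894, 0.2701437771320343), (0.016602734103798866, 0.01653454266488552), 61.93610382080078)
red 25 [206.4 209. ] med [0.534 0.27  0.094] rect ((0.5337806344032288, 0.2695198655128479), (0.011240880936384201, 0.014319556765258312), 1.7556941509246826)
```

View pics/crop0.png

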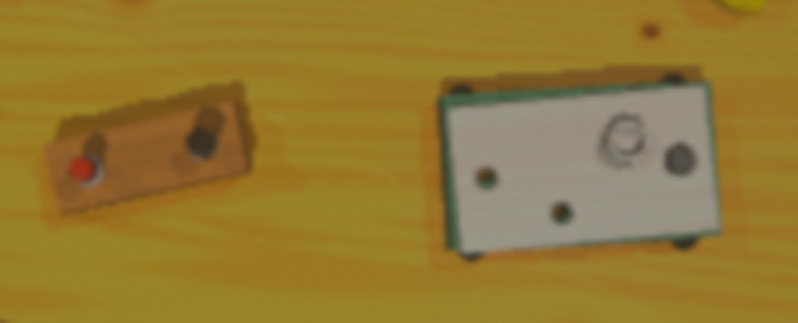

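```bash
r='{"tx":-32,"ty":-19,"tz":2}'; python3 -m handwheel '[{"tx":-32,"ty":-19,"tz":2},{"tx":-32,"ty":-19,"tz":2},{"tx":-32,"ty":-19,"tz":2},{"tx":-32,"ty":-19,"tz":2},{"tx":-32,"ty":-19,"tz":2},{"tx":-32,"ty":-19,"tz":2},{"tx":-32,"ty":-19,"tz":2},{"tx":-32,"ty":-19,"tz":2},{"tx":-32,"ty":-19,"tz":2},{"tx":-32,"ty":-19,"tz":2},{"tx":-32,"ty":-19,"tz":2},{"tx":-32,"ty":-19,"tz":2}]' 60
python3 -m handwheel '[{"roll":0.118},{"roll":0.118},{"roll":0.118},{"roll":0.118},{"roll":0.118},{"roll":0.118},{"roll":0.118},{"roll":0.118},{"roll":0.118},{"roll":0.118},{},{}]'
cat >> h.py <<'E'
def look(tag):
    o=ctrl.get_obs();im,D=optics.get_image('wrist');p,T=ext('wrist',o)
    cv2.imwrite(f'pics/{tag}.png',im[...,::-1]);np.savez(f'{tag}.npz',im=im,D=D,T=T);return im,D,p,T,o
def totool(o,d):
    return R.from_rotvec(o['tool_rot']).as_matrix().T@np.asarray(d)*1000
E
python3 - <<'E'
from h import *
im,D,p,T,o=look('w1');print(o['tool_pos'],o['tool_rot'],o['q'],o['contact_force'])
P=cloud(p,T,D);H=P[...,2];hsv=cv2.cvtColor(im,cv2.COLOR_RGB2HSV)
for nm,m in(('slab',(H>.038)&(H<.054)),('tall',(H>.085)&(H<.105))):
    n,l,s,c=cv2.connectedComponentsWithStats(m.astype(np.uint8))
    for i in range(1,n):
        if s[i,4]>60:
            k=l==i;print(nm,s[i],np.round(c[i],1),np.round(np.median(P[k],0),4),cv2.minAreaRect(P[k][:,:2].astype(np.float32)))
E
```

```text
[0.19859341 0.59200325 0.23014057] [-5.06291115e-01 -3.09998997e+00  2.91901273e-03] [ 1.12802519e+00  5.33428666e-02  1.61417868e+00 -6.38258873e-06
  1.47600369e+00 -1.18988647e-01] [ 0.56103315 -0.10881116  0.19950436]$[0]: bad value
$[0]: bad value
```

View pics/w1.png

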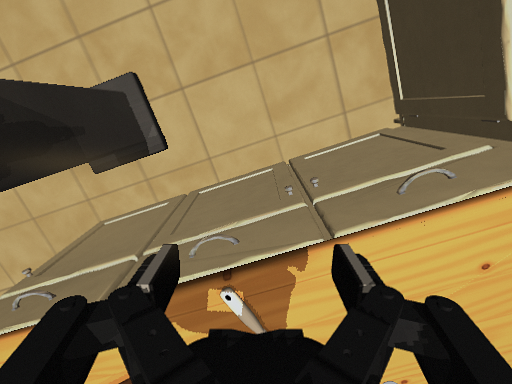

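The arm hasn't moved: the picture shows the floor and cabinets, with the fingers in the lower half and the peeler at (240,305). The rows were refused, probably because all four keys are needed.

```bash
python3 -m handwheel '[{"tx":-32,"ty":-19,"tz":2,"roll":0},{"tx":-32,"ty":-19,"tz":2,"roll":0}]' 60
```

```text
t: 0.32
tool_pos: [0.2469, 0.536, 0.2268]
tool_rot: [-0.501, -3.101, 0.001]
contact_force: [0.7, 0.1, -0.5]
opening: 0.0638
grip_force: 0.0
```

```bash
python3 -m handwheel '[{"tx":-32,"ty":-19,"tz":2,"roll":0},{"tx":-32,"ty":-19,"tz":2,"roll":0},{"tx":-32,"ty":-19,"tz":2,"roll":0},{"tx":-32,"ty":-19,"tz":2,"roll":0},{"tx":-32,"ty":-19,"tz":2,"roll":0},{"tx":-32,"ty":-19,"tz":2,"roll":0},{"tx":-32,"ty":-19,"tz":2,"roll":0},{"tx":-32,"ty":-19,"tz":2,"roll":0},{"tx":-32,"ty":-19,"tz":2,"roll":0},{"tx":-32,"ty":-19,"tz":2,"roll":0},{"tx":-32,"ty":-19,"tz":2,"roll":0},{"tx":-32,"ty":-19,"tz":2,"roll":0}]'
python3 -m handwheel '[{"tx":0,"ty":0,"tz":0,"roll":0.118},{"tx":0,"ty":0,"tz":0,"roll":0.118},{"tx":0,"ty":0,"tz":0,"roll":0.118},{"tx":0,"ty":0,"tz":0,"roll":0.118},{"tx":0,"ty":0,"tz":0,"roll":0.118},{"tx":0,"ty":0,"tz":0,"roll":0.118},{"tx":0,"ty":0,"tz":0,"roll":0.118},{"tx":0,"ty":0,"tz":0,"roll":0.118},{"tx":0,"ty":0,"tz":0,"roll":0.118},{"tx":0,"ty":0,"tz":0,"roll":0.118},{"tx":0,"ty":0,"tz":0,"roll":0},{"tx":0,"ty":0,"tz":0,"roll":0}]'
cat > m.py <<'E'
from h import *
import sys
im,D,p,T,o=look(sys.argv[1]);print(o['tool_pos'],o['tool_rot'],o['q'],o['contact_force'])
P=cloud(p,T,D);H=P[...,2]
for nm,m in(('slab',(H>.040)&(H<.052)),('tall',(H>.084)&(H<.105))):
    n,l,s,c=cv2.connectedComponentsWithStats(m.astype(np.uint8))
    for i in range(1,n):
        if s[i,4]>60:
            k=l==i;print(nm,s[i],np.round(c[i],1),np.round(np.median(P[k],0),4),np.round(im[k].mean(0)),cv2.minAreaRect(P[k][:,:2].astype(np.float32)))
E
python3 m.py w2
```

```text
t: 1.32
tool_pos: [0.5397, 0.1961, 0.2029]
tool_rot: [-0.507, -3.1, 0.0]
contact_force: [0.7, 0.5, -0.5]
opening: 0.0602
grip_force: 0.0
t: 2.32
tool_pos: [0.5387, 0.1977, 0.203]
tool_rot: [-2.142, -2.297, 0.001]
contact_force: [-0.1, 0.1, -0.2]
opening: 0.0597
grip_force: 0.0
[0.53873384 0.19772551 0.20296347] [-2.14219354e+00 -2.29748457e+00  8.21406243e-04] [ 2.22099393e-01 -4.89687685e-02  1.76239821e+00 -8.55372278e-06
  1.42879035e+00  1.52173128e-01] [-0.13561152  0.05185838 -0.15034787]
slab [504  55   8  11  65] [508.1  60.5] [0.7906 0.3413 0.0433] [103.  77.  42.] ((0.792092502117157, 0.3410103917121887), (0.007029494736343622, 0.010051269084215164), 26.00055503845215)
slab [ 225   77   72  140 5682] [261.6 142.8] [0.5428 0.2388 0.0454] [180. 113.  64.] ((0.544870913028717, 0.22861307859420776), (0.05512011796236038, 0.1505989283323288), 14.30468463897705)
slab [406  83  29  28 546] [420.3  97.4] [0.7089 0.2987 0.0424] [150. 173.  74.] ((0.7100390791893005, 0.29828640818595886), (0.03032068721950054, 0.028015973046422005), 19.023168563842773)
slab [386 111 126 172 894] [405
[... 410 characters left out ...]
87  0.0461] [97. 85. 70.] ((0.7687669992446899, -0.09988876432180405), (0.005465944763273001, 0.048678942024707794), 9.478017807006836)
tall [246 102  21  21 337] [255.8 112. ] [0.5337 0.2724 0.093 ] [189.  46.  41.] ((0.5338191986083984, 0.2723284363746643), (0.017808036878705025, 0.017826471477746964), 50.18901062011719)
tall [ 407  119  105  181 2360] [427.1 198. ] [0.7104 0.2041 0.0948] [65. 56. 44.] ((0.7121803760528564, 0.19314786791801453), (0.20310215651988983, 0.0858464241027832), 77.96367645263672)
tall [262 191  21  22 342] [271.6 201.5] [0.5558 0.1865 0.0902] [37. 28. 21.] ((0.5559065341949463, 0.18547727167606354), (0.020671168342232704, 0.020747533068060875), 84.14210510253906)
```

View pics/w2.png

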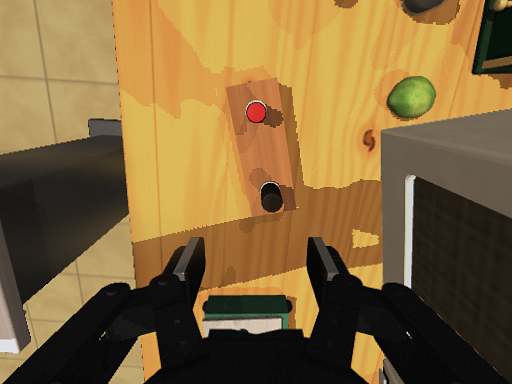

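The red handle is at (256,112) and the black knob at (271,201). The measured rack centre and hole spacing agree with the given sizes to within 1 mm. Next is a close look at the foot, before I take the pin.

```bash
python3 -m handwheel '[{"tx":-37,"ty":-2,"tz":3,"roll":0},{"tx":-37,"ty":-2,"tz":3,"roll":0},{"tx":-37,"ty":-2,"tz":3,"roll":0},{"tx":-37,"ty":-2,"tz":3,"roll":0},{"tx":-37,"ty":-2,"tz":3,"roll":0},{"tx":-37,"ty":-2,"tz":3,"roll":0},{"tx":-37,"ty":-2,"tz":3,"roll":0},{"tx":-37,"ty":-2,"tz":3,"roll":0},{"tx":-37,"ty":-2,"tz":3,"roll":0},{"tx":0,"ty":0,"tz":0,"roll":0},{"tx":0,"ty":0,"tz":0,"roll":0}]'
python3 m.py w3
```

```text
t: 3.28
tool_pos: [0.5429, -0.1373, 0.1759]
tool_rot: [-2.147, -2.292, 0.0]
contact_force: [-0.5, 0.1, 0.4]
opening: 0.0599
grip_force: 0.0
[ 0.54290676 -0.13728888  0.17593457] [-2.14724922e+00 -2.29206650e+00  1.80158126e-04] [-3.80678946e-01 -6.08248141e-02  1.81992443e+00  2.06738915e-04
  1.38332900e+00 -4.45937496e-01] [-0.54240387  0.08208511  0.44243387]
slab [ 439    0   53  303 3200] [470.2 150. ] [ 0.7656 -0.0969  0.0455] [89. 78. 66.] ((0.7672075033187866, -0.11149673163890839), (0.022494181990623474, 0.32245782017707825), 8.544960975646973)
slab [  194    47   125   200 19775] [257.9 141.8] [ 0.5415 -0.0879  0.0453] [153. 141. 128.] ((0.5458926558494568, -0.10870600491762161), (0.11955439299345016, 0.20915471017360687), 5.3909454345703125)
slab [267 182  24  21 370] [278.1 191.8] [ 0.5671 -0.1426  0.0483] [100.  90.  81.] ((0.5673273801803589, -0.14224615693092346), (0.02218456193804741, 0.02312077395617962), 74.69766998291016)
slab [ 360  246   49   38 1012] [382.4 262.9] [ 0.6945 -0.2199  0.0468] [154. 124.  48.] ((0.7035408020019531, -0.22735248506069183), (0.058277927339076996, 0.04649801179766655), 19.24419403076172)
tall [506 129   6  35 107] [509.7 148.9] [ 0.7636 -0.0795  0.0857] [94. 83. 68.] ((0.7625168561935425, -0.07610809057950974), (0.003292736364528537, 0.03068416938185692), 17.01045036315918)
tall [ 471  168   41   88 1088] [495.3 212.9] [ 0.7634 -0.1361  0.0934] [95. 84. 69.] ((0.7646369338035583, -0.13331098854541779), (0.07815342396497726, 0.01889893040060997), 77.02882385253906)
tall [ 465  257   47   85 1969] [487.6 295. ] [ 0.7859 -0.2226  0.0953] [118.  41.  36.] ((0.787728488445282, -0.2311345934867859), (0.025391768664121628, 0.1057327464222908), 9.89966106414795)
```

View pics/w3.png

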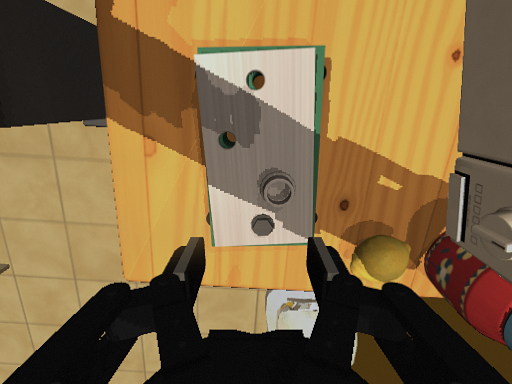

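The plate end hole is at (256,80), the other hole at (228,139), the boss at (278,190) and the pivot head at (262,225). Green casting shows along the right and top edges, and I can take the casting's yaw from it.

```bash
cat > foot.py <<'E'
from h import *
f=np.load('w3.npz');im,D,T=f['im'],f['D'],f['T'];p=optics.camera_params('wrist')
i=im.astype(int);g=(i[...,1]-i[...,0]>12)&(i[...,1]-i[...,2]>3)
g[:, :185]=0;g[:,335:]=0;g[:35]=0;g[255:]=0
g=cv2.morphologyEx(g.astype(np.uint8),cv2.MORPH_OPEN,np.ones((2,2)))
print('green',g.sum())
R_=[(np.flatnonzero(g[v])[-1]+.5,v) for v in range(52,238) if g[v,300:].any()]
Tp=[(u,np.flatnonzero(g[:70,u])[0]-.5) for u in range(202,320) if g[:70,u].any()]
def fit(uv,z):
    q=onplane(p,T,uv,z)[:,:2].astype(np.float32)
    for _ in range(3):
        vx,vy,x,y=cv2.fitLine(q,cv2.DIST_HUBER,0,1e-4,1e-4).ravel();r=(q-[x,y])@[-vy,vx]
        q=q[abs(r)<max(.0012,2*np.std(r))]
    return len(q),np.array([vx,vy]),np.array([x,y]),np.std(r)
for nm,uv in(('right',R_),('top',Tp)):
    n,d,c,s=fit(uv,.04);print(nm,n,'dir deg',np.degrees(np.arctan2(d[1],d[0])),c,s)
# plate silhouette edges (bright/grey, low saturation)
def ell(m,z,near):
    cs,_=cv2.findContours(m.astype(np.uint8),cv2.RETR_LIST,cv2.CHAIN_APPROX_NONE)
    for c in cs:
        if len(c)>=20:
            e=cv2.fitEllipse(c)
            if np.hypot(*(np.array(e[0])-near))<6 and e[1][0]<60:
                w=onplane(p,T,c.reshape(-1,2),z);ctr,r=cv2.minEnclosingCircle(w[:,:2].astype(np.float32))
                print(near,'px',np.round(e[0],1),np.round(e[1],1),'world',np.round(onplane(p,T,[e[0]],z)[0],4),'encl',np.round(ctr,4),round(r,4))
hsv=cv2.cvtColor(im,cv2.COLOR_RGB2HSV);V=hsv[...,2];S=hsv[...,1]
pl=~(S>70)
P=cloud(p,T,D)
print('plate z',np.median(P[100:120,250:290,2]))
for near in((256,80),(228,139)):ell(S>70,.046,near)
for near in((262,225),):
    for t in(70,80,90): ell(V<t,.055,near)
ell(P[...,2]>.050,.055,(262,225)); ell(P[...,2]>.059,.064,(278,190))
E
python3 foot.py; python3 -c "
import cv2;a=cv2.imread('pics/w3.png')[40:250,185:335];cv2.imwrite('pics/crop3.png',cv2.resize(a,None,fx=2.8,fy=2.8,interpolation=cv2.INTER_NEAREST))"
```

```text
green 1830
right 176 dir deg -85.48995 [ 0.6065455  -0.08907603] 0.0003316492
top 118 dir deg 4.471889 [ 0.5388398  -0.00477748] 0.00024198016
plate z 0.045304709373705454
(256, 80) px [255.4  80.3] [16.3 17.2] world [ 0.536  -0.0342  0.046 ] encl [ 0.5361 -0.034 ] 0.0083
(228, 139) px [227.  139.6] [15.  15.5] world [ 0.5109 -0.0914  0.046 ] encl [ 0.5109 -0.0913] 0.0083
(262, 225) px [262.6 226. ] [16.5 19.5] world [ 0.5532 -0.1804  0.055 ] encl [ 0.5529 -0.1786] 0.0116
(262, 225) px [262.7 225.2] [19.2 20.6] world [ 0.5532 -0.1794  0.055 ] encl [ 0.5529 -0.1782] 0.012
(262, 225) px [262.3 225.5] [20.2 21.5] world [ 0.5528 -0.1798  0.055 ] encl [ 0.5526 -0.1781] 0.0123
(262, 225) px [262.2 227. ] [17. 18.] world [ 0.5528 -0.1816  0.055 ] encl [ 0.5527 -0.1817] 0.0111
(278, 190) px [278.3 192.5] [22.6 24.8] world [ 0.5657 -0.1383  0.064 ] encl [ 0.5658 -0.1386] 0.0129
(278, 190) px [278.2 192.4] [29.5 30.5] world [ 0.5656 -0.1381  0.064 ] encl [ 0.5657 -0.1382] 0.0163
```

View pics/crop3.png

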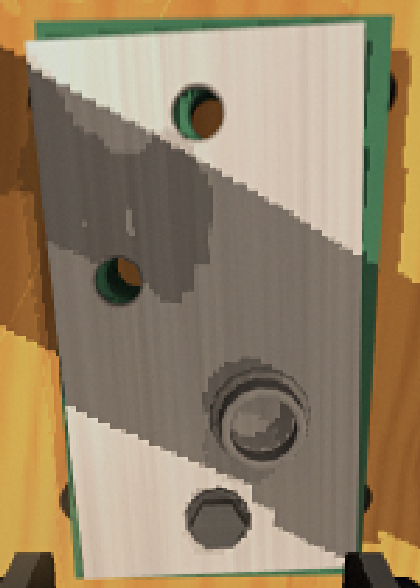

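Casting yaw is 4.5° from both edges. The plate's end hole is 6.1 mm off, which gives a swing of about 0.040 rad, inside the stated range. Wrist-camera bias in y cancels if I grasp and place using the same camera, so I'll use wrist coordinates throughout. Now I'll go for the pin.

```bash
python3 -m handwheel '[{"tx":37,"ty":1.6,"tz":0,"roll":0},{"tx":37,"ty":1.6,"tz":0,"roll":0},{"tx":37,"ty":1.6,"tz":0,"roll":0},{"tx":37,"ty":1.6,"tz":0,"roll":0},{"tx":37,"ty":1.6,"tz":0,"roll":0},{"tx":37,"ty":1.6,"tz":0,"roll":0},{"tx":37,"ty":1.6,"tz":0,"roll":0},{"tx":37,"ty":1.6,"tz":0,"roll":0},{"tx":37,"ty":1.6,"tz":0,"roll":0},{"tx":37,"ty":1.6,"tz":0,"roll":0},{"tx":37,"ty":1.6,"tz":0,"roll":0},{"tx":2,"ty":0,"tz":0,"roll":0}]' 45
python3 -m handwheel '[{"tx":0,"ty":0,"tz":0,"roll":0},{"tx":0,"ty":0,"tz":0,"roll":0}]'
python3 - <<'E'
from h import *
o=ctrl.get_obs();print(o['q'],totool(o,np.array([.5338,.2723,.058])-o['tool_pos']))
E
```

```text
t: 4.33
tool_pos: [0.5315, 0.2804, 0.1767]
tool_rot: [-2.134, -2.303, -0.003]
contact_force: [-0.6, 0.1, 0.4]
opening: 0.0451
grip_force: 0.0
t: 4.5
tool_pos: [0.5326, 0.2745, 0.1762]
tool_rot: [2.142, 2.298, -0.001]
contact_force: [0.6, -0.3, 0.2]
opening: 0.0451
grip_force: 0.0
[ 3.51868459e-01  3.18607574e-02  1.72772081e+00 -4.00813989e-04
  1.38240064e+00  2.82054577e-01] [ -2.19340544   1.06299754 118.22734676]
```

```bash
python3 -m handwheel '[{"tx":0,"ty":0,"tz":30,"roll":0},{"tx":0,"ty":0,"tz":25,"roll":0},{"tx":0,"ty":0,"tz":15,"roll":0},{"tx":0,"ty":0,"tz":0,"roll":0},{"tx":0,"ty":0,"tz":0,"roll":0},{"tx":0,"ty":0,"tz":0,"roll":0}]'
python3 - <<'E'
from h import *
o=ctrl.get_obs();print(o['tool_rot'],totool(o,np.array([.5338,.2723,.058])-o['tool_pos']))
E
```

```text
t: 5.0
tool_pos: [0.5343, 0.2732, 0.1078]
tool_rot: [2.146, 2.293, 0.003]
contact_force: [-0.3, -0.5, 0.4]
opening: 0.0452
grip_force: 0.0
[2.14608177 2.29298811 0.00277973] [-0.89433069 -0.68605473 49.79551954]
```

```bash
python3 -m handwheel '[{"tx":-1,"ty":-0.5,"tz":15,"roll":0},{"tx":0,"ty":0,"tz":15,"roll":0},{"tx":0,"ty":0,"tz":12,"roll":0},{"tx":0,"ty":0,"tz":8,"roll":0},{"tx":0,"ty":0,"tz":0,"roll":0},{"tx":0,"ty":0,"tz":0,"roll":0}]'
python3 -m handwheel '[{"tx":0,"ty":0,"tz":0,"roll":0},{"tx":0,"ty":0,"tz":0,"roll":0},{"tx":0,"ty":0,"tz":0,"roll":0},{"tx":0,"ty":0,"tz":0,"roll":0},{"tx":0,"ty":0,"tz":0,"roll":0},{"tx":0,"ty":0,"tz":0,"roll":0},{"tx":0,"ty":0,"tz":0,"roll":0}]' 10 60
```

```text
t: 5.5
tool_pos: [0.5331, 0.2725, 0.0565]
tool_rot: [-2.146, -2.295, 0.0]
contact_force: [0.4, 0.2, 0.4]
opening: 0.045
grip_force: 0.0
t: 6.08
tool_pos: [0.5339, 0.2729, 0.0576]
tool_rot: [2.145, 2.294, 0.003]
contact_force: [-0.1, -0.1, 5.0]
opening: 0.0164
grip_force: 58.7
```

```bash
python3 -m handwheel '[{"tx":0,"ty":0,"tz":-5,"roll":0},{"tx":0,"ty":0,"tz":-15,"roll":0},{"tx":0,"ty":0,"tz":-25,"roll":0},{"tx":0,"ty":0,"tz":-25,"roll":0},{"tx":0,"ty":0,"tz":-10,"roll":0},{"tx":0,"ty":0,"tz":0,"roll":0}]'
python3 -m handwheel '[{"tx":-15,"ty":-1,"tz":0,"roll":0},{"tx":-28,"ty":-1.2,"tz":0,"roll":0},{"tx":-28,"ty":-1.2,"tz":0,"roll":0},{"tx":-28,"ty":-1.2,"tz":0,"roll":0},{"tx":-28,"ty":-1.2,"tz":0,"roll":0},{"tx":-28,"ty":-1.2,"tz":0,"roll":0},{"tx":-28,"ty":-1.2,"tz":0,"roll":0},{"tx":-28,"ty":-1.2,"tz":0,"roll":0},{"tx":-28,"ty":-1.2,"tz":0,"roll":0},{"tx":-28,"ty":-1.2,"tz":0,"roll":0},{"tx":-25,"ty":-1.2,"tz":0,"roll":0},{"tx":-15,"ty":-1,"tz":0,"roll":0}]'
python3 -m handwheel '[{"tx":0,"ty":0,"tz":0,"roll":0},{"tx":0,"ty":0,"tz":0,"roll":0},{"tx":0,"ty":0,"tz":0,"roll":0}]'
python3 - <<'E'
from h import *
im,D,p,T,o=look('w4');print(o['tool_rot'],totool(o,np.array([.540,-.0343,.110])-o['tool_pos']))
a=im[150:384,130:400,::-1];cv2.imwrite('pics/w4c.png',cv2.resize(a,None,fx=2.5,fy=2.5,interpolation=cv2.INTER_CUBIC))
E
```

```text
t: 6.58
tool_pos: [0.5347, 0.2732, 0.1394]
tool_rot: [2.144, 2.293, 0.008]
contact_force: [1.2, 0.7, -1.0]
opening: 0.0165
grip_force: 59.6
t: 7.58
tool_pos: [0.5375, -0.0374, 0.1335]
tool_rot: [-2.146, -2.29, 0.005]
contact_force: [-0.7, 0.1, -1.5]
opening: 0.0163
grip_force: 59.6
t: 7.83
tool_pos: [0.5385, -0.0343, 0.1347]
tool_rot: [-2.144, -2.293, 0.002]
contact_force: [-0.1, 0.2, -1.7]
opening: 0.0166
grip_force: 59.6
[-2.14417633e+00 -2.29254691e+00  1.91777987e-03] [-0.10612087  1.60843709 24.6524043 ]
```

View pics/w4c.png

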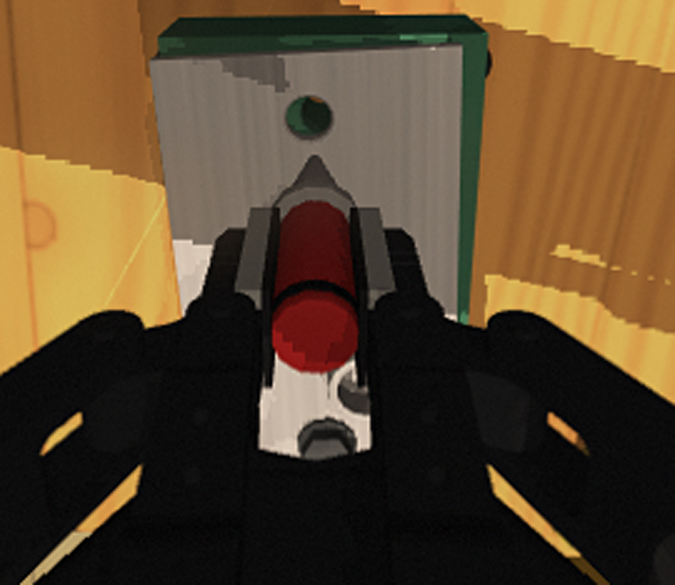

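The pin hangs straight. Its point is at crop (315,155), which is (256,212) in the full picture, and the plate hole shows at crop (310,117). I'll measure both in this same view.

```bash
python3 - <<'E'
from h import *
f=np.load('w4.npz');im,T=f['im'],f['T'];p=optics.camera_params('wrist')
o=ctrl.get_obs();tz=o['tool_pos'][2]-.0516
print('tip',onplane(p,T,[(315/2.5+130,155/2.5+150)],tz))
S=cv2.cvtColor(im,cv2.COLOR_RGB2HSV)[...,1]
m=(S>70).astype(np.uint8)
cs,_=cv2.findContours(m,cv2.RETR_LIST,cv2.CHAIN_APPROX_NONE)
for c in cs:
    if len(c)>15:
        (x,y),r=cv2.minEnclosingCircle(c)
        if abs(x-254)<6 and abs(y-197)<6:
            w=onplane(p,T,c.reshape(-1,2),.046);print('plate hole',(x,y),r,cv2.minEnclosingCircle(w[:,:2].astype(np.float32)),cv2.fitEllipse(w[:,:2].astype(np.float32)))
i=im.astype(int);g=(i[...,1]-i[...,0]>12)&(i[...,1]-i[...,2]>3)
uv=[(np.flatnonzero(g[v,300:345])[-1]+300.5,v) for v in range(168,270) if g[v,300:345].any()]
q=onplane(p,T,uv,.04)[:,:2].astype(np.float32)
vx,vy,x,y=cv2.fitLine(q,cv2.DIST_HUBER,0,1e-4,1e-4).ravel();print('right edge',np.degrees(np.arctan2(vy,vx)),x+(-.0343-y)*vx/vy,'at y -.0343')
uv=[(u,np.flatnonzero(g[145:180,u])[0]+144.5) for u in range(200,318) if g[145:180,u].any()]
q=onplane(p,T,uv,.04)[:,:2].astype(np.float32)
vx,vy,x,y=cv2.fitLine(q,cv2.DIST_HUBER,0,1e-4,1e-4).ravel();print('top edge',np.degrees(np.arctan2(vy,vx)),y+(.54-x)*vy/vx,'at x .54')
E
```

```text
tip [[ 0.53852172 -0.03288832  0.08345926]]
plate hole (253.0, 195.5) 8.381627082824707 ((0.5356926918029785, -0.03215998783707619), 0.007801791653037071) ((0.5355914831161499, -0.03243664279580116), (0.012528916820883751, 0.014433166943490505), 113.10592651367188)
right edge -85.68951 0.60119027 at y -.0343
top edge 4.5062423 0.0034394388 at x .54
```

```bash
python3 -m handwheel '[{"tx":0,"ty":1,"tz":12,"roll":0},{"tx":0,"ty":0,"tz":12,"roll":0},{"tx":0,"ty":0,"tz":6,"roll":0},{"tx":0,"ty":0,"tz":0,"roll":0},{"tx":0,"ty":0,"tz":0,"roll":0}]'
python3 -m handwheel '[{"tx":0,"ty":0,"tz":3,"roll":0},{"tx":0,"ty":0,"tz":3,"roll":0},{"tx":0,"ty":0,"tz":3,"roll":0},{"tx":0,"ty":0,"tz":0,"roll":0},{"tx":0,"ty":0,"tz":0,"roll":0}]'
```

```text
t: 8.3
tool_pos: [0.5398, -0.0341, 0.105]
tool_rot: [-2.144, -2.294, 0.002]
contact_force: [-0.2, -0.1, -0.5]
opening: 0.0162
grip_force: 59.6
t: 8.72
tool_pos: [0.5405, -0.0346, 0.0972]
tool_rot: [-2.146, -2.294, 0.0]
contact_force: [0.6, 0.1, -1.3]
opening: 0.0165
grip_force: 59.6
```

```bash
python3 -m handwheel '[{"tx":0,"ty":0,"tz":2,"roll":0},{"tx":0,"ty":0,"tz":2,"roll":0},{"tx":0,"ty":0,"tz":2,"roll":0},{"tx":0,"ty":0,"tz":0,"roll":0},{"tx":0,"ty":0,"tz":0,"roll":0}]'
python3 -m handwheel '[{"tx":0,"ty":0.5,"tz":2,"roll":0},{"tx":0,"ty":0.5,"tz":2,"roll":0},{"tx":0,"ty":0,"tz":1,"roll":0},{"tx":0,"ty":0,"tz":0,"roll":0},{"tx":0,"ty":0,"tz":0,"roll":0}]'
```

```text
t: 9.13
tool_pos: [0.5404, -0.0346, 0.091]
tool_rot: [-2.146, -2.294, 0.0]
contact_force: [-0.3, 0.1, -1.6]
opening: 0.0164
grip_force: 59.6
t: 9.55
tool_pos: [0.5408, -0.0344, 0.0859]
tool_rot: [-2.145, -2.293, 0.002]
contact_force: [-4.6, 0.7, 1.7]
opening: 0.0166
grip_force: 60.0
```

```bash
python3 -m handwheel '[{"tx":0,"ty":0.3,"tz":1.5,"roll":0},{"tx":0,"ty":0.3,"tz":1.5,"roll":0},{"tx":0,"ty":0,"tz":1,"roll":0},{"tx":0,"ty":0,"tz":0,"roll":0},{"tx":0,"ty":0,"tz":0,"roll":0}]'
python3 -m handwheel '[{"tx":0,"ty":0,"tz":1.5,"roll":0},{"tx":0,"ty":0,"tz":1.5,"roll":0},{"tx":0,"ty":0,"tz":1,"roll":0},{"tx":0,"ty":0,"tz":0,"roll":0},{"tx":0,"ty":0,"tz":0,"roll":0}]'
```

```text
t: 9.97
tool_pos: [0.542, -0.0344, 0.0821]
tool_rot: [-2.145, -2.294, 0.0]
contact_force: [-5.2, 1.3, 1.5]
opening: 0.0167
grip_force: 60.2
t: 10.38
tool_pos: [0.5421, -0.0344, 0.0782]
tool_rot: [-2.146, -2.294, -0.0]
contact_force: [-3.9, 1.9, 1.7]
opening: 0.0163
grip_force: 60.1
```

```bash
python3 -m handwheel '[{"tx":0.3,"ty":0,"tz":1.5,"roll":0},{"tx":0,"ty":0,"tz":1.5,"roll":0},{"tx":0,"ty":0,"tz":1,"roll":0},{"tx":0,"ty":0,"tz":0,"roll":0},{"tx":0,"ty":0,"tz":0,"roll":0}]'
python3 -m handwheel '[{"tx":0.3,"ty":0,"tz":1.5,"roll":0},{"tx":0,"ty":0,"tz":1.5,"roll":0},{"tx":0,"ty":0,"tz":0,"roll":0},{"tx":0,"ty":0,"tz":0,"roll":0}]'
```

```text
t: 10.8
tool_pos: [0.5421, -0.0341, 0.0741]
tool_rot: [-2.146, -2.294, -0.0]
contact_force: [-4.4, 1.8, 1.3]
opening: 0.0167
grip_force: 60.1
t: 11.13
tool_pos: [0.5422, -0.0338, 0.0711]
tool_rot: [2.146, 2.294, 0.0]
contact_force: [-2.4, 2.2, 1.0]
opening: 0.0164
grip_force: 60.0
```

```bash
python3 -m handwheel '[{"tx":0.4,"ty":0,"tz":1.5,"roll":0},{"tx":0,"ty":0,"tz":1.0,"roll":0},{"tx":0,"ty":0,"tz":0,"roll":0},{"tx":0,"ty":0,"tz":0,"roll":0}]'
python3 -m handwheel '[{"tx":0.3,"ty":0,"tz":1,"roll":0},{"tx":0,"ty":0,"tz":1,"roll":0},{"tx":0,"ty":0,"tz":0,"roll":0},{"tx":0,"ty":0,"tz":0,"roll":0}]'
```

```text
t: 11.47
tool_pos: [0.5421, -0.0335, 0.0686]
tool_rot: [-2.146, -2.295, 0.0]
contact_force: [-3.3, 0.7, 1.3]
opening: 0.0167
grip_force: 60.1
t: 11.8
tool_pos: [0.5419, -0.0332, 0.0663]
tool_rot: [-2.146, -2.295, 0.0]
contact_force: [-3.7, 1.0, -0.7]
opening: 0.0169
grip_force: 59.9
```

```bash
python3 -m handwheel '[{"tx":0.2,"ty":0,"tz":1,"roll":0},{"tx":0,"ty":0,"tz":1,"roll":0},{"tx":0,"ty":0,"tz":0,"roll":0},{"tx":0,"ty":0,"tz":0,"roll":0}]'
python3 -m handwheel '[{"tx":0,"ty":0,"tz":1,"roll":0},{"tx":0,"ty":0,"tz":1,"roll":0},{"tx":0,"ty":0,"tz":0,"roll":0},{"tx":0,"ty":0,"tz":0,"roll":0}]'
```

```text
t: 12.13
tool_pos: [0.5419, -0.0331, 0.0644]
tool_rot: [-2.146, -2.295, 0.001]
contact_force: [-3.6, -0.3, -0.1]
opening: 0.0163
grip_force: 59.8
t: 12.47
tool_pos: [0.542, -0.0331, 0.0626]
tool_rot: [-2.146, -2.295, 0.0]
contact_force: [-4.0, -0.5, 0.4]
opening: 0.0164
grip_force: 59.9
```

```bash
python3 -m handwheel '[{"tx":0,"ty":0,"tz":1,"roll":0},{"tx":0,"ty":0,"tz":1,"roll":0},{"tx":0,"ty":0,"tz":0,"roll":0},{"tx":0,"ty":0,"tz":0,"roll":0}]'
python3 -m handwheel '[{"tx":0,"ty":0,"tz":1,"roll":0},{"tx":0,"ty":0,"tz":1,"roll":0},{"tx":0,"ty":0,"tz":0,"roll":0},{"tx":0,"ty":0,"tz":0,"roll":0}]'
```

```text
t: 12.8
tool_pos: [0.5421, -0.033, 0.0606]
tool_rot: [-2.146, -2.295, 0.0]
contact_force: [-3.6, -0.6, 0.3]
opening: 0.0163
grip_force: 59.9
t: 13.13
tool_pos: [0.5421, -0.033, 0.0586]
tool_rot: [-2.146, -2.295, 0.0]
contact_force: [-4.4, 0.5, 1.2]
opening: 0.0168
grip_force: 60.0
```

```bash
for i in 1; do python3 -m handwheel '[{"tx":0,"ty":0,"tz":0.7,"roll":0},{"tx":0,"ty":0,"tz":0,"roll":0},{"tx":0,"ty":0,"tz":0,"roll":0}]'; python3 -m handwheel '[{"tx":0,"ty":0,"tz":0.5,"roll":0},{"tx":0,"ty":0,"tz":0,"roll":0},{"tx":0,"ty":0,"tz":0,"roll":0}]'; done
```

```text
t: 13.38
tool_pos: [0.542, -0.033, 0.058]
tool_rot: [-2.146, -2.295, 0.0]
contact_force: [-5.0, 0.1, 1.0]
opening: 0.0166
grip_force: 59.9
t: 13.63
tool_pos: [0.542, -0.033, 0.0576]
tool_rot: [-2.146, -2.294, 0.0]
contact_force: [-4.9, -0.5, 1.3]
opening: 0.0165
grip_force: 60.0
```

```bash
python3 -m handwheel '[{"tx":0,"ty":0,"tz":0.4,"roll":0},{"tx":0,"ty":0,"tz":0,"roll":0},{"tx":0,"ty":0,"tz":0,"roll":0}]'; python3 -m handwheel '[{"tx":0,"ty":0,"tz":0.4,"roll":0},{"tx":0,"ty":0,"tz":0,"roll":0},{"tx":0,"ty":0,"tz":0,"roll":0}]';python3 -m handwheel '[{"tx":0,"ty":0,"tz":0.4,"roll":0},{"tx":0,"ty":0,"tz":0,"roll":0},{"tx":0,"ty":0,"tz":0,"roll":0}]'
```

```text
t: 13.88
tool_pos: [0.5421, -0.033, 0.0576]
tool_rot: [-2.146, -2.295, 0.0]
contact_force: [-6.0, 0.6, 5.2]
opening: 0.0164
grip_force: 60.3
t: 14.13
tool_pos: [0.5421, -0.033, 0.0576]
tool_rot: [-2.145, -2.294, 0.001]
contact_force: [-7.4, 1.1, 5.9]
opening: 0.0164
grip_force: 60.6
t: 14.38
tool_pos: [0.5421, -0.033, 0.0576]
tool_rot: [-2.145, -2.295, 0.001]
contact_force: [-8.3, 0.9, 8.2]
opening: 0.0164
grip_force: 60.8
```

```bash
python3 -m handwheel '[{"tx":0,"ty":-0.5,"tz":0.6,"roll":0},{"tx":0,"ty":0,"tz":0.6,"roll":0},{"tx":0,"ty":0,"tz":0,"roll":0},{"tx":0,"ty":0,"tz":0,"roll":0}]'; python3 -m handwheel '[{"tx":0,"ty":-0.3,"tz":0.6,"roll":0},{"tx":0,"ty":0,"tz":0,"roll":0},{"tx":0,"ty":0,"tz":0,"roll":0}]'
```

```text
t: 14.72
tool_pos: [0.5422, -0.0331, 0.0575]
tool_rot: [2.146, 2.295, 0.0]
contact_force: [-10.1, 0.4, 12.8]
opening: 0.0163
grip_force: 61.4
t: 14.97
tool_pos: [0.5421, -0.0331, 0.0575]
tool_rot: [2.145, 2.294, 0.001]
contact_force: [-11.3, 2.6, 14.1]
opening: 0.0162
grip_force: 61.7
```

```bash
python3 -m handwheel '[{"tx":0,"ty":-1,"tz":0.6,"roll":0},{"tx":0,"ty":0,"tz":0.4,"roll":0},{"tx":0,"ty":0,"tz":0,"roll":0},{"tx":0,"ty":0,"tz":0,"roll":0}]'; python3 -m handwheel '[{"tx":0,"ty":-0.5,"tz":0.3,"roll":0},{"tx":0,"ty":0,"tz":0,"roll":0},{"tx":0,"ty":0,"tz":0,"roll":0}]'
```

```text
t: 15.3
tool_pos: [0.5422, -0.0331, 0.0575]
tool_rot: [2.144, 2.293, 0.003]
contact_force: [-10.3, 2.9, 18.1]
opening: 0.017
grip_force: 62.0
t: 15.55
tool_pos: [0.5421, -0.0331, 0.0575]
tool_rot: [2.144, 2.293, 0.005]
contact_force: [-8.4, 2.7, 18.4]
opening: 0.0165
grip_force: 62.0
```

Now add a little more and hold for just over a second.

```bash
python3 -m handwheel '[{"tx":0,"ty":-0.3,"tz":0.4,"roll":0},{"tx":0,"ty":0,"tz":0,"roll":0},{"tx":0,"ty":0,"tz":0,"roll":0}]'; python3 -m handwheel '[{"tx":0,"ty":0,"tz":0,"roll":0},{"tx":0,"ty":0,"tz":0,"roll":0},{"tx":0,"ty":0,"tz":0,"roll":0},{"tx":0,"ty":0,"tz":0,"roll":0},{"tx":0,"ty":0,"tz":0,"roll":0},{"tx":0,"ty":0,"tz":0,"roll":0},{"tx":0,"ty":0,"tz":0,"roll":0},{"tx":0,"ty":0,"tz":0,"roll":0},{"tx":0,"ty":0,"tz":0,"roll":0},{"tx":0,"ty":0,"tz":0,"roll":0},{"tx":0,"ty":0,"tz":0,"roll":0},{"tx":0,"ty":0,"tz":0,"roll":0}]'; python3 -m handwheel '[{"tx":0,"ty":0,"tz":0,"roll":0},{"tx":0,"ty":0,"tz":0,"roll":0}]'
```

```text
t: 15.8
tool_pos: [0.5421, -0.0331, 0.0575]
tool_rot: [2.143, 2.292, 0.005]
contact_force: [-10.6, 2.8, 19.3]
opening: 0.0166
grip_force: 62.1
t: 16.8
tool_pos: [0.5421, -0.0331, 0.0574]
tool_rot: [2.143, 2.292, 0.005]
contact_force: [-9.0, 2.3, 19.7]
opening: 0.0166
grip_force: 62.1
t: 16.97
tool_pos: [0.5421, -0.0331, 0.0574]
tool_rot: [2.144, 2.292, 0.005]
contact_force: [-9.3, 3.3, 20.2]
opening: 0.0164
grip_force: 62.1
```

```bash
python3 -m handwheel '[{"tx":0,"ty":0,"tz":-2,"roll":0},{"tx":0,"ty":0,"tz":-1.5,"roll":0},{"tx":0,"ty":0,"tz":0,"roll":0},{"tx":0,"ty":0,"tz":0,"roll":0},{"tx":0,"ty":0,"tz":0,"roll":0}]'
```

```text
t: 17.38
tool_pos: [0.5413, -0.0334, 0.0576]
tool_rot: [2.144, 2.292, 0.004]
contact_force: [1.4, 0.9, 4.4]
opening: 0.0165
grip_force: 60.3
```

```bash
python3 -m handwheel '[{"tx":0,"ty":0,"tz":0,"roll":0},{"tx":0,"ty":0,"tz":0,"roll":0},{"tx":0,"ty":0,"tz":0,"roll":0},{"tx":0,"ty":0,"tz":0,"roll":0},{"tx":0,"ty":0,"tz":0,"roll":0}]' 45
python3 -m handwheel '[{"tx":0,"ty":0,"tz":-10,"roll":0},{"tx":0,"ty":0,"tz":-25,"roll":0},{"tx":0,"ty":0,"tz":-35,"roll":0},{"tx":-10,"ty":0,"tz":-35,"roll":0},{"tx":-35,"ty":0,"tz":-10,"roll":0},{"tx":-15,"ty":0,"tz":0,"roll":0},{"tx":0,"ty":0,"tz":0,"roll":0},{"tx":0,"ty":0,"tz":0,"roll":0}]'
sed "s/w3.npz/w5.npz/;s/^f=.*/look('w5')\n&/" foot.py > foot5.py; python3 - <<'E'
from h import *
im,D,p,T,o=look('w5');print(o['tool_pos'],o['contact_force'])
cv2.imwrite('pics/w5c.png',cv2.resize(im[40:300,160:360,::-1],None,fx=2.3,fy=2.3,interpolation=cv2.INTER_CUBIC))
E
```

```text
t: 17.8
tool_pos: [0.539, -0.0332, 0.0558]
tool_rot: [-2.145, -2.294, 0.001]
contact_force: [0.4, 0.2, 0.0]
opening: 0.0448
grip_force: 0.0
t: 18.47
tool_pos: [0.5435, -0.0934, 0.172]
tool_rot: [2.147, 2.293, 0.001]
contact_force: [0.7, -0.1, 0.0]
opening: 0.045
grip_force: 0.0
[ 0.54346565 -0.09341881  0.17197176] [ 0.65385026 -0.08822355  0.03351232]
```

View pics/w5c.png

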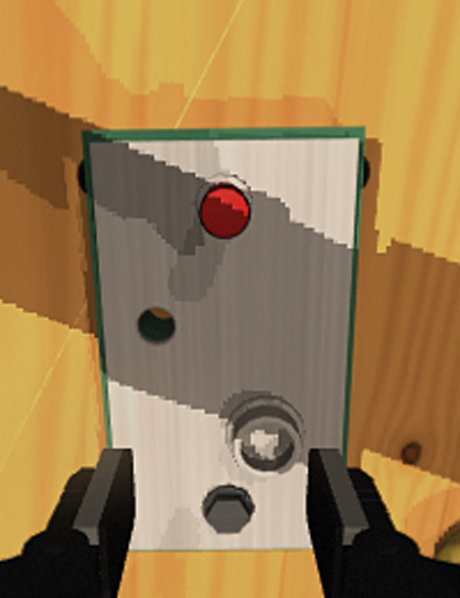

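The pin is seated and the plate is square on the casting. The bolt hole is clear at crop (156,325), which is (228,181) in the full picture. Now I'll measure it.

```bash
python3 - <<'E'
from h import *
f=np.load('w5.npz');im,D,T=f['im'],f['D'],f['T'];p=optics.camera_params('wrist')
hsv=cv2.cvtColor(im,cv2.COLOR_RGB2HSV);i=im.astype(int)
def rep(m,near,z,nm):
    cs,_=cv2.findContours(m.astype(np.uint8),cv2.RETR_LIST,cv2.CHAIN_APPROX_NONE)
    for c in cs:
        if len(c)>18:
            (x,y),r=cv2.minEnclosingCircle(c)
            if np.hypot(x-near[0],y-near[1])<6 and r<25:
                w=onplane(p,T,c.reshape(-1,2),z)[:,:2].astype(np.float32);e=cv2.fitEllipse(w)
                print(nm,(x,y),'encl',cv2.minEnclosingCircle(w),'ell',np.round(e[0],4),np.round(e[1],4))
rep(hsv[...,1]>70,(228,181),.046,'hole S')
rep(hsv[...,2]<70,(228,181),.046,'hole V')
rep((i[...,0]-i[...,1]>80)&(hsv[...,1]>150),(258,131),.094,'handle top')
P=cloud(p,T,D);m=(P[...,2]>.086)&(P[...,2]<.1);m[:100]=0;m[160:]=0;m[:,:240]=0;m[:,280:]=0
print(np.median(P[m],0));rep(m,(258,131),.094,'depth top')
E
```

```text
hole S (227.7391357421875, 180.3913116455078) encl ((0.5139627456665039, -0.08898843079805374), 0.007724791299551725) ell [ 0.5139 -0.0891] [0.0139 0.0145]
hole V (227.5, 181.0) encl ((0.5138708353042603, -0.08974233269691467), 0.008486159145832062) ell [ 0.5136 -0.0908] [0.0134 0.0168]
handle top (257.4193420410156, 131.74192810058594) encl ((0.540998637676239, -0.033194802701473236), 0.008326821960508823) ell [ 0.5411 -0.0332] [0.0156 0.0159]
[ 0.54113652 -0.03346912  0.09298291]
depth top (257.5, 132.13636779785156) encl ((0.5411002039909363, -0.033499013632535934), 0.009176420979201794) ell [ 0.5411 -0.0335] [0.0174 0.0177]
```

```bash
python3 -m handwheel '[{"tx":20,"ty":3,"tz":0,"roll":0},{"tx":32,"ty":3,"tz":0,"roll":0},{"tx":32,"ty":3,"tz":0,"roll":0},{"tx":32,"ty":3,"tz":0,"roll":0},{"tx":32,"ty":3,"tz":0,"roll":0},{"tx":32,"ty":4,"tz":0,"roll":0},{"tx":32,"ty":4,"tz":0,"roll":0},{"tx":32,"ty":4,"tz":0,"roll":0},{"tx":24,"ty":3,"tz":20,"roll":0},{"tx":10,"ty":1,"tz":25,"roll":0},{"tx":0,"ty":0,"tz":20,"roll":0},{"tx":0,"ty":0,"tz":0,"roll":0}]'
python3 -m handwheel '[{"tx":0,"ty":0,"tz":0,"roll":0},{"tx":0,"ty":0,"tz":0,"roll":0},{"tx":0,"ty":0,"tz":0,"roll":0}]'
python3 - <<'E'
from h import *
o=ctrl.get_obs();print(o['tool_rot'],totool(o,np.array([.556,.1861,.058])-o['tool_pos']))
E
```

```text
t: 19.52
tool_pos: [0.5509, 0.1876, 0.1002]
tool_rot: [-2.138, -2.293, 0.014]
contact_force: [-1.1, -0.2, -1.3]
opening: 0.0451
grip_force: 0.0
t: 19.77
tool_pos: [0.5569, 0.1865, 0.1083]
tool_rot: [2.145, 2.293, 0.004]
contact_force: [-0.0, -0.7, -0.6]
opening: 0.0453
grip_force: 0.0
[2.14502016 2.29308558 0.0037693 ] [-0.3592593  -1.04225934 50.33186984]
```

```bash
python3 -m handwheel '[{"tx":-0.3,"ty":-0.8,"tz":15,"roll":0},{"tx":0,"ty":0,"tz":15,"roll":0},{"tx":0,"ty":0,"tz":12,"roll":0},{"tx":0,"ty":0,"tz":8,"roll":0},{"tx":0,"ty":0,"tz":0,"roll":0},{"tx":0,"ty":0,"tz":0,"roll":0},{"tx":0,"ty":0,"tz":0,"roll":0}]'
python3 -m handwheel '[{"tx":0,"ty":0,"tz":0,"roll":0},{"tx":0,"ty":0,"tz":0,"roll":0},{"tx":0,"ty":0,"tz":0,"roll":0},{"tx":0,"ty":0,"tz":0,"roll":0},{"tx":0,"ty":0,"tz":0,"roll":0},{"tx":0,"ty":0,"tz":0,"roll":0},{"tx":0,"ty":0,"tz":0,"roll":0}]' 10 60
python3 -m handwheel '[{"tx":0,"ty":0,"tz":-5,"roll":0},{"tx":0,"ty":0,"tz":-15,"roll":0},{"tx":0,"ty":0,"tz":-25,"roll":0},{"tx":0,"ty":0,"tz":-25,"roll":0},{"tx":0,"ty":0,"tz":-10,"roll":0},{"tx":0,"ty":0,"tz":0,"roll":0},{"tx":0,"ty":0,"tz":0,"roll":0}]'
python3 - <<'E'
from h import *
o=ctrl.get_obs();print(o['tool_rot'],totool(o,np.array([.5142,-.0903,.100])-o['tool_pos']))
E
```

```text
t: 20.35
tool_pos: [0.5558, 0.1861, 0.0574]
tool_rot: [2.145, 2.294, 0.002]
contact_force: [0.7, -0.3, 0.7]
opening: 0.0453
grip_force: 0.0
t: 20.93
tool_pos: [0.5558, 0.1862, 0.0575]
tool_rot: [2.145, 2.294, 0.002]
contact_force: [-1.1, 0.0, 5.6]
opening: 0.0205
grip_force: 58.9
t: 21.52
tool_pos: [0.5549, 0.186, 0.136]
tool_rot: [-2.146, -2.295, 0.0]
contact_force: [0.9, -0.1, -1.0]
opening: 0.0202
grip_force: 59.9
[-2.14580154e+00 -2.29455698e+00  9.02427976e-05] [-272.94257524  -59.04993733   35.98078661]
```

```bash
python3 -m handwheel '[{"tx":-10,"ty":-10,"tz":-5,"roll":0},{"tx":-22,"ty":-15,"tz":-5,"roll":0},{"tx":-28,"ty":-15,"tz":0,"roll":0},{"tx":-28,"ty":-10,"tz":0,"roll":0},{"tx":-28,"ty":-9,"tz":0,"roll":0},{"tx":-28,"ty":0,"tz":0,"roll":0},{"tx":-28,"ty":0,"tz":0,"roll":0},{"tx":-28,"ty":0,"tz":0,"roll":0},{"tx":-28,"ty":0,"tz":0,"roll":0},{"tx":-25,"ty":0,"tz":0,"roll":0},{"tx":-15,"ty":0,"tz":0,"roll":0},{"tx":-5,"ty":0,"tz":0,"roll":0}]'
python3 -m handwheel '[{"tx":0,"ty":0,"tz":10,"roll":0},{"tx":0,"ty":0,"tz":0,"roll":0},{"tx":0,"ty":0,"tz":0,"roll":0},{"tx":0,"ty":0,"tz":0,"roll":0}]'
python3 - <<'E'
from h import *
im,D,p,T,o=look('w6');print(totool(o,np.array([.5142,-.0903,.0875])-o['tool_pos']),o['contact_force'])
cv2.imwrite('pics/w6c.png',cv2.resize(im[120:354,130:400,::-1],None,fx=2.5,fy=2.5,interpolation=cv2.INTER_CUBIC))
E
```

```text
t: 22.52
tool_pos: [0.513, -0.092, 0.1437]
tool_rot: [-2.146, -2.289, 0.004]
contact_force: [0.6, -0.1, -1.8]
opening: 0.0204
grip_force: 59.9
t: 22.85
tool_pos: [0.5139, -0.0891, 0.1354]
tool_rot: [-2.143, -2.295, 0.001]
contact_force: [0.2, -0.2, -1.6]
opening: 0.0206
grip_force: 59.9
[-1.27579672  0.24007255 47.94509699] [ 0.17087401 -0.15328319 -1.55779167]
```

View pics/w6c.png

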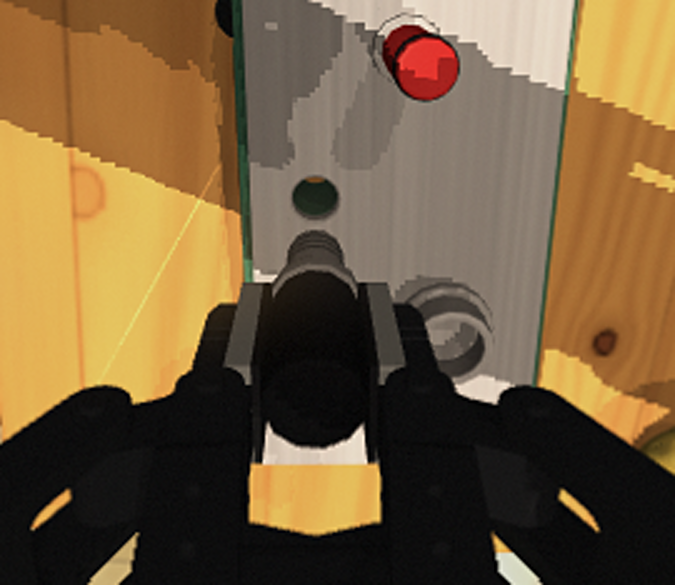

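The bolt shank's foot (crop 315,240) lies in line with the hole (crop 315,197), the pin stands home, and the fingers clear the socket. Next I'll lower the bolt.

```bash
python3 -m handwheel '[{"tx":-1,"ty":0.2,"tz":14,"roll":0},{"tx":0,"ty":0,"tz":14,"roll":0},{"tx":0,"ty":0,"tz":9,"roll":0},{"tx":0,"ty":0,"tz":5,"roll":0},{"tx":0,"ty":0,"tz":0,"roll":0},{"tx":0,"ty":0,"tz":0,"roll":0}]'
python3 -m handwheel '[{"tx":0,"ty":0,"tz":2,"roll":0},{"tx":0,"ty":0,"tz":1.5,"roll":0},{"tx":0,"ty":0,"tz":0,"roll":0},{"tx":0,"ty":0,"tz":0,"roll":0}]'
```

```text
t: 23.4
tool_pos: [0.5148, -0.0911, 0.0945]
tool_rot: [-2.145, -2.295, 0.0]
contact_force: [-0.4, -0.5, -1.2]
opening: 0.02
grip_force: 59.9
t: 23.73
tool_pos: [0.5149, -0.0914, 0.0912]
tool_rot: [2.146, 2.294, 0.0]
contact_force: [0.1, -0.3, -1.2]
opening: 0.0202
grip_force: 59.9
```

```bash
python3 -m handwheel '[{"tx":1.0,"ty":-0.5,"tz":0,"roll":0},{"tx":0,"ty":0,"tz":1.5,"roll":0},{"tx":0,"ty":0,"tz":1,"roll":0},{"tx":0,"ty":0,"tz":0,"roll":0},{"tx":0,"ty":0,"tz":0,"roll":0}]'
python3 -m handwheel '[{"tx":0,"ty":0,"tz":1,"roll":0},{"tx":0,"ty":0,"tz":1,"roll":0},{"tx":0,"ty":0,"tz":0,"roll":0},{"tx":0,"ty":0,"tz":0,"roll":0}]'
python3 -m handwheel '[{"tx":0,"ty":0,"tz":1,"roll":0},{"tx":0,"ty":0,"tz":0,"roll":0},{"tx":0,"ty":0,"tz":0,"roll":0}]'
```

```text
t: 24.15
tool_pos: [0.5141, -0.0903, 0.0883]
tool_rot: [-2.146, -2.294, 0.0]
contact_force: [0.3, 0.9, -1.6]
opening: 0.0204
grip_force: 59.9
t: 24.48
tool_pos: [0.5141, -0.0903, 0.0863]
tool_rot: [-2.146, -2.294, 0.0]
contact_force: [0.1, 0.5, -0.4]
opening: 0.0206
grip_force: 59.9
t: 24.73
tool_pos: [0.5141, -0.0903, 0.0854]
tool_rot: [-2.146, -2.295, 0.0]
contact_force: [1.0, 0.8, -1.5]
opening: 0.0202
grip_force: 59.9
```

It has entered by 2 mm without resistance, so I'll continue.

```bash
python3 -m handwheel '[{"tx":0,"ty":0,"tz":1.5,"roll":0},{"tx":0,"ty":0,"tz":1,"roll":0},{"tx":0,"ty":0,"tz":0,"roll":0},{"tx":0,"ty":0,"tz":0,"roll":0}]'
python3 -m handwheel '[{"tx":0,"ty":0,"tz":1.5,"roll":0},{"tx":0,"ty":0,"tz":1.5,"roll":0},{"tx":0,"ty":0,"tz":0,"roll":0},{"tx":0,"ty":0,"tz":0,"roll":0}]'
```

```text
t: 25.07
tool_pos: [0.514, -0.0903, 0.0827]
tool_rot: [-2.146, -2.294, 0.0]
contact_force: [0.3, 0.0, -1.6]
opening: 0.0203
grip_force: 60.0
t: 25.4
tool_pos: [0.514, -0.0903, 0.0797]
tool_rot: [-2.146, -2.294, 0.0]
contact_force: [-0.6, 0.0, -2.0]
opening: 0.0206
grip_force: 60.0
```

```bash
python3 -m handwheel '[{"tx":0,"ty":0,"tz":2,"roll":0},{"tx":0,"ty":0,"tz":2,"roll":0},{"tx":0,"ty":0,"tz":0,"roll":0},{"tx":0,"ty":0,"tz":0,"roll":0}]'
python3 -m handwheel '[{"tx":0,"ty":0,"tz":2,"roll":0},{"tx":0,"ty":0,"tz":2,"roll":0},{"tx":0,"ty":0,"tz":1,"roll":0},{"tx":0,"ty":0,"tz":0,"roll":0},{"tx":0,"ty":0,"tz":0,"roll":0}]'
```

```text
t: 25.73
tool_pos: [0.514, -0.0903, 0.0756]
tool_rot: [-2.146, -2.294, 0.0]
contact_force: [-1.1, 0.3, -1.6]
opening: 0.0202
grip_force: 59.9
t: 26.15
tool_pos: [0.514, -0.0902, 0.0706]
tool_rot: [-2.145, -2.294, 0.0]
contact_force: [-0.4, -0.2, -1.9]
opening: 0.0204
grip_force: 59.9
```

```bash
python3 -m handwheel '[{"tx":0,"ty":0,"tz":2,"roll":0},{"tx":0,"ty":0,"tz":2,"roll":0},{"tx":0,"ty":0,"tz":1,"roll":0},{"tx":0,"ty":0,"tz":0,"roll":0},{"tx":0,"ty":0,"tz":0,"roll":0}]'
python3 -m handwheel '[{"tx":0,"ty":0,"tz":2,"roll":0},{"tx":0,"ty":0,"tz":2,"roll":0},{"tx":0,"ty":0,"tz":2,"roll":0},{"tx":0,"ty":0,"tz":0,"roll":0},{"tx":0,"ty":0,"tz":0,"roll":0}]'
```

```text
t: 26.57
tool_pos: [0.5141, -0.0903, 0.0656]
tool_rot: [-2.146, -2.294, 0.0]
contact_force: [-0.8, 1.4, -1.6]
opening: 0.0204
grip_force: 59.9
t: 26.98
tool_pos: [0.514, -0.0903, 0.0595]
tool_rot: [-2.146, -2.294, 0.0]
contact_force: [-1.1, 0.9, -1.8]
opening: 0.0203
grip_force: 59.9
```

```bash
python3 -m handwheel '[{"tx":0,"ty":0,"tz":1,"roll":0},{"tx":0,"ty":0,"tz":0.7,"roll":0},{"tx":0,"ty":0,"tz":0,"roll":0},{"tx":0,"ty":0,"tz":0,"roll":0}]'
python3 -m handwheel '[{"tx":0,"ty":0,"tz":0.8,"roll":0},{"tx":0,"ty":0,"tz":0,"roll":0},{"tx":0,"ty":0,"tz":0,"roll":0}]'
python3 -m handwheel '[{"tx":0,"ty":0,"tz":0.8,"roll":0},{"tx":0,"ty":0,"tz":0,"roll":0},{"tx":0,"ty":0,"tz":0,"roll":0}]'
```

```text
t: 27.32
tool_pos: [0.5141, -0.0903, 0.0582]
tool_rot: [-2.146, -2.295, 0.0]
contact_force: [-1.4, 1.2, -0.5]
opening: 0.0205
grip_force: 60.0
t: 27.57
tool_pos: [0.5142, -0.0903, 0.0576]
tool_rot: [-2.146, -2.295, 0.0]
contact_force: [-2.7, 2.3, 1.8]
opening: 0.0201
grip_force: 60.2
t: 27.82
tool_pos: [0.5142, -0.0903, 0.0575]
tool_rot: [-2.145, -2.294, 0.0]
contact_force: [-5.6, 3.0, 7.1]
opening: 0.0206
grip_force: 60.8
```

It's home at the expected height (TCP z 57.5 mm) with 7 N on it. I'll ease off, release and retreat.

```bash
python3 -m handwheel '[{"tx":0,"ty":0,"tz":-0.8,"roll":0},{"tx":0,"ty":0,"tz":0,"roll":0},{"tx":0,"ty":0,"tz":0,"roll":0}]'
python3 -m handwheel '[{"tx":0,"ty":0,"tz":0,"roll":0},{"tx":0,"ty":0,"tz":0,"roll":0},{"tx":0,"ty":0,"tz":0,"roll":0},{"tx":0,"ty":0,"tz":0,"roll":0},{"tx":0,"ty":0,"tz":0,"roll":0}]' 42
python3 -m handwheel '[{"tx":0,"ty":0,"tz":-10,"roll":0},{"tx":0,"ty":0,"tz":-25,"roll":0},{"tx":0,"ty":0,"tz":-35,"roll":0},{"tx":0,"ty":0,"tz":-35,"roll":0},{"tx":-15,"ty":10,"tz":-20,"roll":0},{"tx":-15,"ty":10,"tz":0,"roll":0},{"tx":0,"ty":0,"tz":0,"roll":0},{"tx":0,"ty":0,"tz":0,"roll":0}]'
python3 - <<'E'
from h import *
im,D,p,T,o=look('w7');print(o['contact_force'])
P=cloud(p,T,D);H=P[...,2]
n,l,s,c=cv2.connectedComponentsWithStats(((H>.072)&(H<.1)).astype(np.uint8))
for i in range(1,n):
    k=l==i;q=np.median(P[k],0)
    if s[i,4]>60 and .48<q[0]<.6: print(s[i],np.round(q,4),im[k].mean(0).round())
cv2.imwrite('pics/w7c.png',cv2.resize(im[40:300,130:380,::-1],None,fx=2,fy=2))
E
```

```text
t: 28.07
tool_pos: [0.5142, -0.0903, 0.0575]
tool_rot: [-2.146, -2.294, -0.0]
contact_force: [-3.6, 1.6, 2.6]
opening: 0.0202
grip_force: 60.2
t: 28.48
tool_pos: [0.5145, -0.0906, 0.0575]
tool_rot: [2.145, 2.294, 0.0]
contact_force: [0.8, -0.2, 0.0]
opening: 0.0421
grip_force: 0.0
t: 29.15
tool_pos: [0.5364, -0.1193, 0.1832]
tool_rot: [2.146, 2.293, 0.001]
contact_force: [-0.2, -0.2, 0.1]
opening: 0.0421
grip_force: 0.0
[-0.15117861 -0.24921189  0.14621576]
[257  89  23  23 413] [ 0.541  -0.0337  0.093 ] [189.  49.  43.]
[222 151  24  26 498] [ 0.5146 -0.0895  0.0901] [17. 15. 14.]
```

View pics/w7c.png

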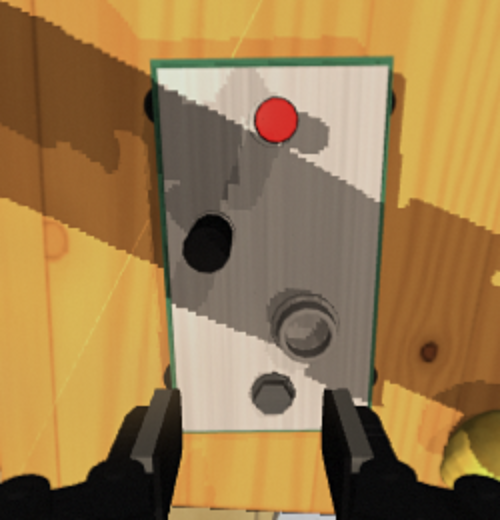

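Both are home: the pin top reads 93.0 mm and the knob top 90.1 mm (nominal 94 and 91, the same 1 mm low reading they gave in the rack). The red handle is at crop (276,120) and the black knob at crop (207,242). The arm is clear, so I'm handing the job in.

```bash
python3 -c "
from station import ctrl
print(ctrl.finish_job())"
```

```text
the job is handed in; nothing more can be done
None
```

The drift pin is fully home and was pressed at about 20 N for just over a second. The bolt was then seated in the aligned hole with the gripper clear, and the job was handed in at about 29 s.

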